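# Screw the jam hose elbow home

## Robot

A 7-joint arm with a two-finger parallel gripper is mounted at the origin on a cart in front of the work surface, level with it; the furniture and walls round the work are solid. World frame = base frame: x ahead of the robot, y to its left, z up, the work surface at z = 0. Lengths are in m, angles in rad, forces in N, time in s.
With the tool pointing down it reaches from about 0.35 to 0.9 m from the base axis. Payload 19.9 kg.
Tool frame: the origin (TCP) lies between the finger pads; the fingertips stand 17 mm ahead of it and the grasp point (between the pads) lies 2 mm behind it; z points along the fingers, y is the direction in which the jaws open and shut (so a half turn about z gives the same grasp; the last joint's range is limited). The gripper opens to 85 mm and grips with 20 to 120 N. Pads are 22 mm wide; open, the fingers measure 114 mm over their backs; the gripper's body (76 mm by 85 mm) begins 54 mm behind the grasp point. The pads swing forward as they close: fully open they stand 13 mm farther back than shut.
Start: joints at [-1.331, 0.417, -0.01, 1.614, 0.005, 1.111, -0.053], TCP at [0.174, 0.6, 0.248] pointing down, gripper open.
Joint ranges: [-2.81, 2.81], [-0.39, 2.02], [-1.27, 1.25], [0.06, 2.57], [-1.19, 4.33], [0.19, 2], [-2.82, 2.82]. Speed limits (rad/s): [1.89, 1.89, 2.39, 2.39, 3.01, 3.01, 3.01].

## Interface

Orientations are given as [roll, pitch, yaw] about the fixed x, y, z axes, in that order (R = Rz(yaw) Ry(pitch) Rx(roll)).
In Python, from rig import telemetry, grab_frame, order, recognise gives the robot as it stands.
- The arm moves only by the tool drive_tool, never from a script. Its argument "plan" is text: rows parted by semicolons, each of 7 numbers parted by spaces: the shift along the world's x, y, z each as a share of 10 cm, from -1 to 1, then the turn, a rotation vector about the world's x, y, z each as a share of 0.12 rad, from -1 to 1, then the gripper's target within -1 to 1 (shut at 1, half-way at 0, fully open at -1). A call has 1 to 5 rows; each row shifts and turns the commanded pose from where the row before left it; what a row does not reach is not made up. A row lasts 1/12 s, in which the tool goes at most 41.7 mm and 7.16 degrees, less where a joint would pass 70% of its speed; a pose out of reach is approached as far as the arm can. A call with a number of a shift or a turn outside -1 to 1 is refused whole. A call with a gripper value outside its range is refused whole. The fingers move at their own pace and stop on an object; "newtons" is the grip in N (left out, the last holds). Time passes only in rows, so rows that do not move let the fingers close. It gives the time, the measured TCP pose, the force and the opening at its end, in the units of the state.
- telemetry.sense(): the state, without advancing time (a new reading comes with each control period).
- grab_frame(name): name is "side" or "top" or "wrist"; returns a dict with "color" (420x560x3 uint8, red, green, blue), "K" (3x3 intrinsics, pixels), "extrinsics" (4x4, takes a point from camera to world coordinates). Camera axes: x right, y down, z forward; pixel columns grow to the right and rows downward; lengths in m; the calibration is good to about 2 mm. A picture is of the moment at which its call begins. There is no depth.
- order.finish_job(): hands the job in, once; it reports no verdict.
Trained networks look in a picture, given as the dict that the camera call returned (one of the last four; its "shot" number tells which), for a name from the list of things; names that differ only in an ending like _2 or _b are one class to them, and where a whole thing is asked for, a point or a joint stands for the part that bears it (a point fixed in the world has none). Each returns a list of dicts, best first, with "p" (0 to 1); they miss things now and then, are a little off and sometimes report something else, mostly with a low value. They report only what shows in the picture. A call takes as long as a camera call.
- recognise(picture, name): "xyz" ([x, y, z] in m, in world coordinates, good to about 4 mm: the middle of the surface that is visible of it).
The state is a dict: "clock": time; "joint_pos": joint angles; "qd": joint speeds; "joint_efforts": joint torques, N m; "tool_pos": TCP position; "orientation": TCP orientation; "wrist_force": force on the tool from outside, world axes, zero at the start; "ft_torque": the same for the moment, N m; "width": finger opening in m.
Only numpy, scipy, OpenCV 4.12 (cv2) and the standard library are available. Lean on these libraries where they do the work, as an engineer would, in place of code of your own. Each camera call takes 0.05 s, during which the arm holds its last target.

## Task

Two hose elbows of the jam depositor are screwed part-way into fittings held in bench clamps. Screw the one with the thick hose barb further in, turning it clockwise seen from above, until it has gone stiff and its barb points straight at the hose saddle of its own clamp; do not wind it well past the saddle. Leave the elbow with the thin barb as it is, and let go.

Things in the scene. Friction and masses are not known exactly. Their poses are not given: they have to be found in the camera images.
- wide_grip (a point): Elbow with the thick barb (21 mm tube, ridges to 27): centre of its upper body, on the upright screw axis, 82 mm above the table. Body: 44 mm long along the barb, 28 mm between upright flats (grip these from above), z 60 to 94 mm; under it a hex 29 mm across at 51-57 mm, clamp parts up to 45 mm. Turns with it: x out along the barb (its end 74 mm off, 77 mm high), y across the flats, z up.
- wide_saddle (a point): Hose saddle of the thick-barbed elbow's clamp: an upright two-pronged steel fork on the clamp's base plate, 28 mm between prongs, tops at 72 mm. The point is midway between the prongs, 77 mm above the table, 100 mm from the screw axis; x points from the screw axis straight out through the saddle, z up. The clamp is bolted down: plate 165 x 80 mm, two aluminium jaws, a screw.
- wide_elbow (a joint): Screw angle of the thick-barbed elbow, rad, growing clockwise seen from above (screwing in). At 1.6 the barb points exactly at the saddle; starts at 0.3 to 0.9. Takes about 0.18 N m at first, growing steadily to 0.26 N m at 1.6; hard end at 2.2. Stays where it is left; its height does not change.
- thin_tip (a point): Barb end of the elbow to leave alone: same make and height, but a thin barb (9 mm tube, ridges to 15) and an upper body 18 mm wide, 44 mm long. The point is 62 mm from its screw axis, 77 mm above the table. It sits in a clamp of the same kind with a saddle of its own.

How it is judged:
By the outcome, as a careful person would: the job done as asked, in the order asked, and still so for the second after the job is handed in, with the robot touching nothing.
It also fails if it takes over 30 s, if anything falls off the work surface, if the arm or the gripper's body presses on something with over 40 N, if the wrist force passes 120 N, or if a joint passes its speed limit or range.

## Working session

There is one attempt and no reset: what is moved stays moved. The work goes in short steps, Python scripts to look and compute and a tool call to move; the robot and the scene stay as the last step left them, time stands still between calls to the robot, and variables do not carry over. Pictures are saved under pics/ and viewed, and the job is handed in when it is done.

Besides the shell and the picture viewer there is one more tool, called after "Call:" as name(argument=value, ...) on one line, values as JSON. drive_tool: Moves the arm, as the interface text tells. Shift numbers are shares of 10 cm and turn numbers shares of 0.12 rad, none past 1 either way. Its arguments: {"type":"object","properties":{"plan":{"type":"string"},"newtons":{"type":"number"}},"required":["plan"]}

```bash
mkdir -p pics; python3 - <<'E'
from rig import telemetry, grab_frame, order, recognise
import cv2,numpy as np
s=telemetry.sense();print({k:np.round(v,3).tolist() for k,v in s.items()})
for n in("side","top","wrist"):
    f=grab_frame(n);cv2.imwrite(f"pics/a_{n}.png",f["color"][:,:,::-1])
    print(n,f["K"].tolist(),np.round(f["extrinsics"],3).tolist())
    for t in("wide_grip","wide_saddle","wide_elbow","thin_tip"):
        try:print(t,[(round(d["p"],2),np.round(d["xyz"],3).tolist()) for d in recognise(f,t)][:3])
        except Exception as e:print(t,e)
E
```

```text
{'clock': 0.0, 'joint_pos': [-1.33, 0.418, -0.01, 1.614, 0.005, 1.111, -0.053], 'qd': [-0.001, 0.001, 0.002, 0.001, -0.0, 0.001, -0.0], 'joint_efforts': [0.0, -86.445, 0.679, -43.489, 0.019, 0.008, -0.0], 'tool_pos': [0.174, 0.6, 0.248], 'orientation': [-3.14, 0.0, 2.86], 'wrist_force': [0.892, -0.062, -0.628], 'ft_torque': [0.023, 0.019, 0.03], 'width': 0.085}
side [[532.3096968871672, 0.0, 271.44396725608385], [0.0, 532.3096968871672, 204.37567558696455], [0.0, 0.0, 1.0]] [[-0.995, -0.072, 0.062, 0.492], [-0.094, 0.644, -0.759, 0.727], [0.015, -0.762, -0.648, 0.705], [0.0, 0.0, 0.0, 1.0]]
wide_grip []
wide_saddle [(0.8, [0.479, -0.101, 0.012])]
wide_elbow [(0.81, [0.469, -0.098, 0.087])]
thin_tip [(0.75, [0.523, 0.15, 0.086])]
top [[438.9657958669876, 0.0, 280.81658859514306], [0.0, 438.9657958669876, 210.54448031747984], [0.0, 0.0, 1.0]] [[-0.007, -0.998, 0.065, 0.472], [-1.0, 0.008, 0.016, 0.027], [-0.016, -0.065, -0.998, 0.949], [0.0, 0.0, 0.0, 1.0]]
wide_grip [(0.58, [0.474, -0.103, 0.089])]
wide_saddle [(0.77, [0.494, -0.118, 0.004])]
wide_elbow [(0.57, [0.474, -0.104, 0.093])]
thin_tip [(0.83, [0.526, 0.141, 0.094])]
wrist [[324.4157089921352, 0.0, 273.3646913783102], [0.0, 324.4157089921352, 209.76169948593642], [0.0, 0.0, 1.0]] [[0.278, 0.923, 0.266, 0.107], [0.961, -0.267, -0.077, 0.62], [-0.0, 0.276, -0.961, 0.374], [0.0, 0.0, 0.0, 1.0]]
wide_grip []
wide_saddle []
wide_elbow []
thin_tip []
```

View pics/a_top.png

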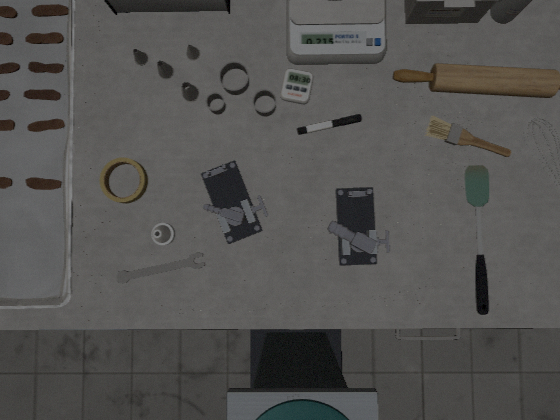

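View pics/a_side.png

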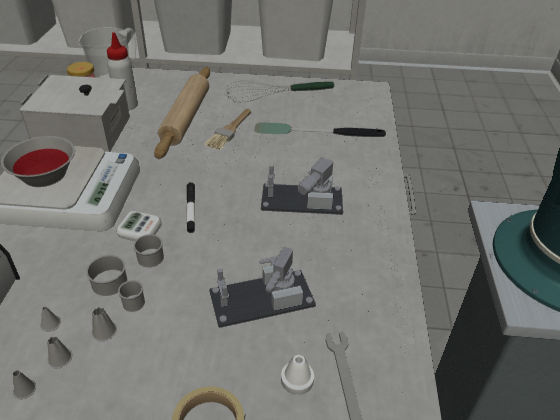

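The right-hand clamp (top view about (357,228)) holds the thick-barbed elbow, and the left one (230,205) the thin. I'll enlarge both.

```bash
python3 - <<'E'
import cv2
t=cv2.imread("pics/a_top.png");s=cv2.imread("pics/a_side.png")
g=lambda a:cv2.convertScaleAbs(a,alpha=1.8)
cv2.imwrite("pics/b_top.png",g(cv2.resize(t[175:275,310:410],(600,600),interpolation=cv2.INTER_CUBIC)))
cv2.imwrite("pics/b_side.png",cv2.resize(s[145:225,250:360],(770,560),interpolation=cv2.INTER_CUBIC))
E
```

```text
(no output)
```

View pics/b_top.png

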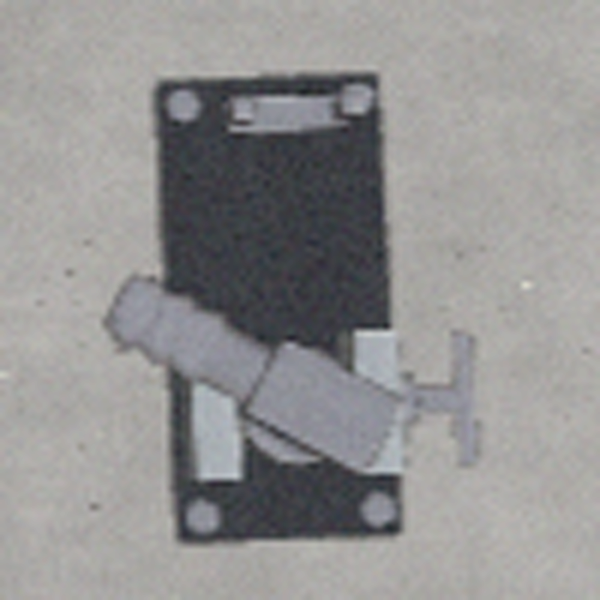

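View pics/b_side.png

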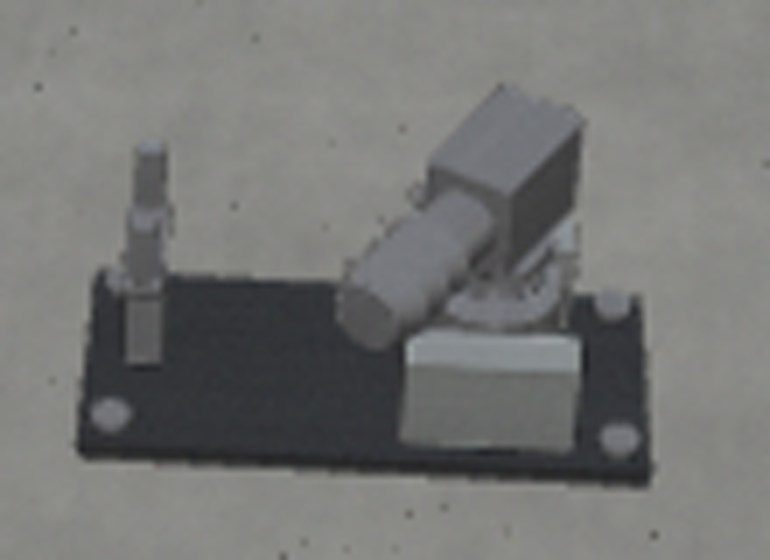

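```bash
cat > h.py <<'E'
import numpy as np
def ray(f,uv,z):
    K=f["K"];E=f["extrinsics"]
    d=E[:3,:3]@np.linalg.solve(K,[uv[0],uv[1],1]);o=E[:3,3]
    return o+d*(z-o[2])/d[2]
E
python3 - <<'E'
from rig import grab_frame
from h import *
f=grab_frame("top")
c=lambda p:(310+(p[0]+.5)/6-.5,175+(p[1]+.5)/6-.5)
B=np.array([ray(f,c(p),.094) for p in[(288,342),(412,400),(372,470),(247,410)]])
print(B.round(4).tolist(),"centre",B.mean(0))
l=B[0]-B[1]+B[3]-B[2];print("dir deg",np.degrees(np.arctan2(l[1],l[0])),np.linalg.norm(l)/2,np.linalg.norm(B[0]-B[3]))
P=np.array([ray(f,c(p),.008) for p in[(157,78),(378,73),(402,532),(180,542)]])
l=P[0]-P[3]+P[1]-P[2];print("plate",P.mean(0),np.degrees(np.arctan2(l[1],l[0])),np.linalg.norm(l)/2,np.linalg.norm(P[0]-P[1]))
t=ray(f,c((120,315)),.077);print("tip",t)
for p in[(243,107),(357,97)]:print("prong",ray(f,c(p),.072))
print(ray(f,c((155,330)),.077))
E
```

```text
[[0.4856, -0.108, 0.094], [0.4666, -0.1476, 0.094], [0.4442, -0.1343, 0.094], [0.4637, -0.0944, 0.094]] centre [ 0.46502163 -0.12106868  0.094     ]
dir deg 64.11831633859407 0.044129543897436514 0.02572903088743051
plate [ 0.50014105 -0.11868884  0.008     ] 1.8828662778382776 0.16452133079546402 0.0790118357079879
tip [ 0.49514544 -0.0555158   0.077     ]
prong [ 0.56436116 -0.09793886  0.072     ]
prong [ 0.56738639 -0.1359265   0.072     ]
[ 0.49011074 -0.06698272  0.077     ]
```

The thick elbow's axis is at about (0.465, -0.121), its barb at 64° and its saddle at 2°, so it needs about -62° more. The tool goes to yaw 64° above it.

Call:
drive_tool(plan="0.2 -0.36 0 0 0 -0.73 -1;0.2 -0.36 0 0 0 -0.73 -1;0.2 -0.36 0 0 0 -0.73 -1;0.2 -0.36 0 0 0 -0.73 -1;0.2 -0.36 0 0 0 -0.73 -1", newtons=60)

```text
clock: 1.22
tool_pos: [0.2744, 0.4185, 0.2483]
orientation: [3.141, -0.0, 2.418]
wrist_force: [1.6, 0.1, 0.4]
width: 0.0856
```

Call:
drive_tool(plan="0.2 -0.36 0 0 0 -0.73 -1;0.2 -0.36 0 0 0 -0.73 -1;0.2 -0.36 0 0 0 -0.73 -1;0.2 -0.36 0 0 0 -0.73 -1;0.2 -0.36 0 0 0 -0.73 -1")

```text
clock: 1.63
tool_pos: [0.3743, 0.2385, 0.2486]
orientation: [3.141, -0.001, 1.98]
wrist_force: [2.0, 0.6, 0.7]
width: 0.0854
```

Call:
drive_tool(plan="0.09 -0.36 0 0 0 -0.73 -1;0.09 -0.36 0 0 0 -0.73 -1;0.09 -0.36 0 0 0 -0.73 -1;0.09 -0.36 0 0 0 -0.73 -1;0.09 -0.36 0 0 0 -0.73 -1")

```text
clock: 2.05
tool_pos: [0.4189, 0.0585, 0.2486]
orientation: [3.141, -0.001, 1.542]
wrist_force: [1.6, 1.2, 0.1]
width: 0.0855
```

Call:
drive_tool(plan="0.09 -0.36 -0.1 0 0 -0.7 -1;0.09 -0.36 -0.1 0 0 -0.7 -1;0.09 -0.36 -0.1 0 0 -0.7 -1;0.09 -0.36 -0.1 0 0 -0.7 -1;0.1 -0.36 -0.1 0 0 -0.7 -1")

```text
clock: 2.47
tool_pos: [0.465, -0.1214, 0.1981]
orientation: [3.141, -0.001, 1.122]
wrist_force: [0.8, 1.0, -0.8]
width: 0.0854
```

```bash
python3 - <<'E'
from rig import telemetry, grab_frame
import cv2,numpy as np
s=telemetry.sense();print({k:np.round(v,4).tolist() for k,v in s.items()})
f=grab_frame("wrist");cv2.imwrite("pics/c_wrist.png",f["color"][:,:,::-1])
from h import ray
print(f["extrinsics"])
E=f["extrinsics"];K=f["K"]
for p in [(.465,-.121,.094)]:
  q=K@(E[:3,:3].T@(np.array(p)-E[:3,3]));print(q[:2]/q[2])
E
```

```text
{'clock': 2.4667, 'joint_pos': [-0.4343, 0.271, 0.7263, 2.0341, -0.2269, 0.9142, -0.0352], 'qd': [0.8522, 0.7442, 0.2479, -0.3687, -0.6825, -0.1011, 0.4491], 'joint_efforts': [-8.7378, -64.3718, 8.8571, -32.67, 2.7498, 0.2691, -1.4801], 'tool_pos': [0.465, -0.1214, 0.1981], 'orientation': [3.1407, -0.0006, 1.1221], 'wrist_force': [0.8042, 0.9956, -0.7624], 'ft_torque': [0.0731, -0.0295, 0.0075], 'width': 0.0854}
[[ 9.01277527e-01 -4.16490608e-01 -1.19307979e-01  4.96113253e-01]
 [-4.33241798e-01 -8.66044511e-01 -2.49536469e-01 -5.80582508e-02]
 [ 6.03575617e-04  2.76590815e-01 -9.60987594e-01  3.24089173e-01]
 [ 0.00000000e+00  0.00000000e+00  0.00000000e+00  1.00000000e+00]]
[272.13523345 214.92494907]
```

View pics/c_wrist.png

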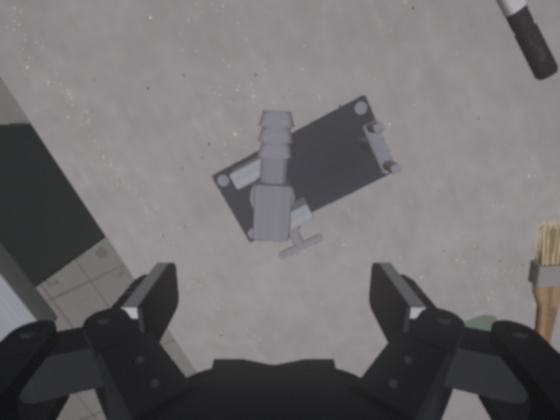

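The body-top centre appears at (273,214) against a predicted (272,215), and the barb points up the picture to (277,115). A finer measurement follows from a crop.

```bash
python3 - <<'E'
import cv2
t=cv2.imread("pics/c_wrist.png")
cv2.imwrite("pics/d.png",cv2.convertScaleAbs(cv2.resize(t[100:250,240:410],None,fx=4,fy=4,interpolation=cv2.INTER_CUBIC),alpha=1.6))
E
```

```text
(no output)
```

View pics/d.png

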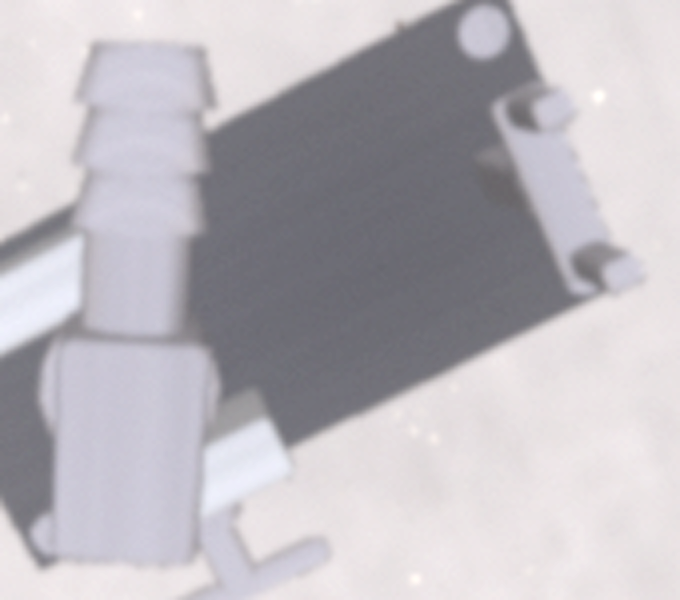

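```bash
python3 - <<'E'
from rig import grab_frame
from h import *
f=grab_frame("wrist")
c=lambda p:(240+(p[0]+.5)/4-.5,100+(p[1]+.5)/4-.5)
B=np.array([ray(f,c(p),.094) for p in[(57,340),(215,345),(198,562),(50,558)]])
m=B.mean(0);l=B[0]-B[3]+B[1]-B[2];print(m,np.degrees(np.arctan2(l[1],l[0])),np.linalg.norm(l)/2,np.linalg.norm(B[0]-B[1]))
t=ray(f,c((144,105)),.077);d=t-m;print("tip",np.degrees(np.arctan2(d[1],d[0])),np.hypot(d[0],d[1]))
S=np.mean([ray(f,c(p),.072) for p in[(553,107),(622,268)]],0);d=S-m;print("saddle",S,np.degrees(np.arctan2(d[1],d[0])),np.hypot(d[0],d[1]))
p=[ray(f,c(p),.072) for p in[(553,107),(622,268)]];v=p[0]-p[1];print(np.degrees(np.arctan2(v[1],v[0]))-90)
E
```

```text
[ 0.46603023 -0.1259396   0.094     ] 60.537988983738636 0.04185275795662575 0.028384720032777384
tip 61.20166988025878 0.061742769447390745
saddle [ 0.56468641 -0.12345029  0.072     ] 1.445393019686986 0.09868757889857403
1.6622675675001943
```

Those pixels came from a frame taken while the arm was still settling, so I'll take a fresh one.

```bash
python3 - <<'E'
from rig import grab_frame,telemetry
import cv2,numpy as np
f=grab_frame("wrist");t=f["color"][:,:,::-1]
s=telemetry.sense();print(s["tool_pos"],s["orientation"],np.abs(s["qd"]).max())
np.savez("w.npz",K=f["K"],extrinsics=f["extrinsics"])
cv2.imwrite("pics/e.png",cv2.convertScaleAbs(cv2.resize(t[100:250,240:410],None,fx=4,fy=4,interpolation=cv2.INTER_CUBIC),alpha=1.6))
E
```

```text
[ 0.46449242 -0.1222868   0.19761596] [-3.14096433e+00  2.06466090e-03  1.12066735e+00] 0.05213119113701364
```

View pics/e.png

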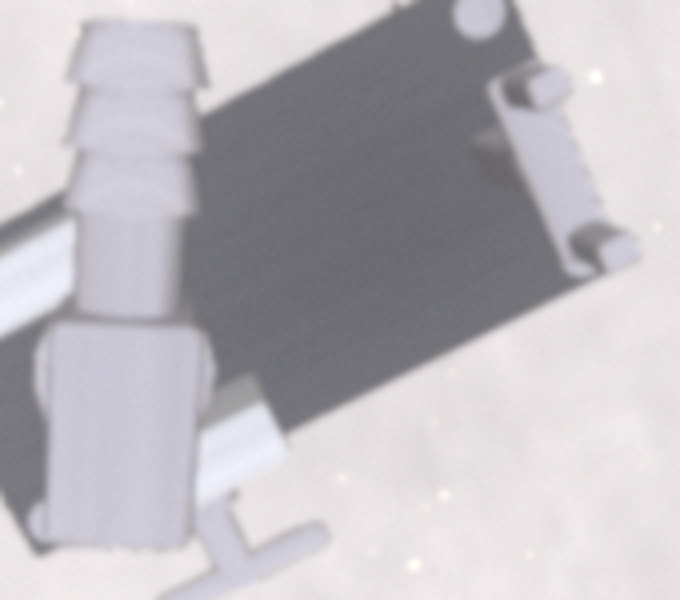

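```bash
python3 - <<'E'
from h import *
f=np.load("w.npz")
c=lambda p:(240+(p[0]+.5)/4-.5,100+(p[1]+.5)/4-.5)
B=np.array([ray(f,c(p),.094) for p in[(49,322),(208,325),(194,547),(45,543)]])
m=B.mean(0);l=B[0]-B[3]+B[1]-B[2];print(m,np.degrees(np.arctan2(l[1],l[0])),np.linalg.norm(l)/2,np.linalg.norm(B[0]-B[1]))
t=ray(f,c((138,85)),.077);d=t-m;print("tip",np.degrees(np.arctan2(d[1],d[0])),np.hypot(d[0],d[1]))
p=[ray(f,c(p),.072) for p in[(548,88),(617,248)]]
S=np.mean(p,0);d=S-m;print("saddle",S,np.degrees(np.arctan2(d[1],d[0])),np.hypot(d[0],d[1]))
v=p[0]-p[1];print(np.degrees(np.arctan2(v[1],v[0]))-90)
E
```

```text
[ 0.46561921 -0.11976694  0.094     ] 61.59305465293479 0.04235992989839904 0.028487175082260674
tip 61.58098212673017 0.06215046913412249
saddle [ 0.56435244 -0.11618047  0.072     ] 2.0803501476413326 0.09879834678374434
2.1486329146066367
```

Call:
drive_tool(plan="0 0 -0.3 0 0 -0.3 -1;0 0 -0.3 0 0 0 -1;0 0 -0.3 0 0 0 -1;0 0 -0.18 0 0 0 -1;0 0 -0.1 0 0 0 -1")

```text
clock: 3.03
tool_pos: [0.464, -0.1185, 0.0785]
orientation: [-3.139, 0.001, 1.092]
wrist_force: [0.7, 0.2, 0.6]
width: 0.0855
```

Call:
drive_tool(plan="0 0 0 0 0 0 -1;0 0 0 0 0 0 -0.4;0 0 0 0 0 0 -0.2")

```text
clock: 3.28
tool_pos: [0.4656, -0.1195, 0.0815]
orientation: [3.14, -0.001, 1.09]
wrist_force: [0.7, -0.4, -0.3]
width: 0.0638
```

Now on axis. I'll close gently first.

Call:
drive_tool(plan="0 0 0 0 0 0 0.2;0 0 0 0 0 0 0.4;0 0 0 0 0 0 1;0 0 0 0 0 0 1;0 0 0 0 0 0 1", newtons=40)

```text
clock: 3.7
tool_pos: [0.4649, -0.1194, 0.081]
orientation: [-3.141, -0.001, 1.09]
wrist_force: [-6.4, 3.8, 15.5]
width: 0.0272
```

Call:
drive_tool(plan="0 0 0 0 0 0 1;0 0 0 0 0 0 1;0 0 0 0 0 0 1")

```text
clock: 3.95
tool_pos: [0.4648, -0.1194, 0.081]
orientation: [-3.141, -0.001, 1.09]
wrist_force: [-5.5, 3.0, 16.8]
width: 0.0274
```

```bash
python3 - <<'E'
from rig import telemetry
import numpy as np
s=telemetry.sense();print({k:np.round(v,3).tolist() for k,v in s.items()})
E
```

```text
{'clock': 3.95, 'joint_pos': [-0.312, 0.477, 0.604, 2.112, -0.433, 0.674, 0.104], 'qd': [0.001, 0.001, -0.0, -0.0, -0.003, 0.0, -0.001], 'joint_efforts': [0.821, -60.607, 11.108, -27.377, -0.049, -2.021, 0.04], 'tool_pos': [0.465, -0.119, 0.081], 'orientation': [-3.141, -0.001, 1.09], 'wrist_force': [-5.496, 2.99, 16.821], 'ft_torque': [0.648, 1.265, 0.002], 'width': 0.027}
```

Call:
drive_tool(plan="0 0 0 0 0 -0.3 1;0 0 0 0 0 -0.5 1;0 0 0 0 0 -0.5 1;0 0 0 0 0 -0.5 1;0 0 0 0 0 -0.5 1", newtons=60)

```text
clock: 4.37
tool_pos: [0.4651, -0.1196, 0.0811]
orientation: [3.141, -0.001, 0.811]
wrist_force: [-3.0, 1.2, 14.8]
width: 0.0273
```

```bash
python3 - <<'E'
from rig import telemetry,grab_frame
import numpy as np,cv2
s=telemetry.sense();print({k:np.round(v,3).tolist() for k,v in s.items()})
f=grab_frame("wrist");cv2.imwrite("pics/f.png",f["color"][:,:,::-1])
E
```

```text
{'clock': 4.367, 'joint_pos': [-0.367, 0.497, 0.675, 2.113, -0.49, 0.688, -0.123], 'qd': [-0.138, 0.057, 0.183, 0.002, -0.15, 0.038, -0.58], 'joint_efforts': [2.238, -61.438, 10.772, -26.096, 0.089, -1.426, 1.708], 'tool_pos': [0.465, -0.12, 0.081], 'orientation': [3.141, -0.001, 0.811], 'wrist_force': [-2.973, 1.248, 14.775], 'ft_torque': [0.388, 0.903, 0.203], 'width': 0.027}
```

View pics/f.png

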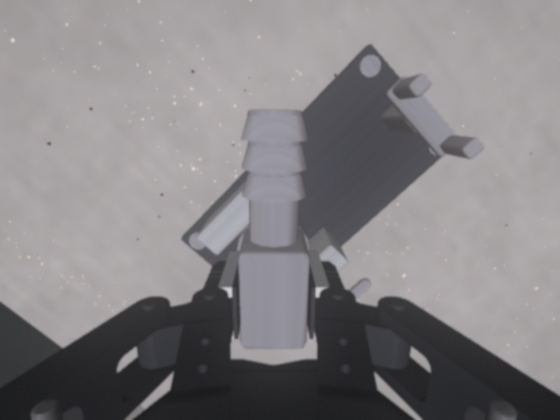

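The elbow follows the gripper: barb and body are both centred at column 274, and the torque is 0.20 N m. Continuing.

Call:
drive_tool(plan="0 0 0 0 0 -0.5 1;0 0 0 0 0 -0.5 1;0 0 0 0 0 -0.5 1;0 0 0 0 0 -0.5 1;0 0 0 0 0 -0.5 1")

```text
clock: 4.83
tool_pos: [0.4653, -0.1199, 0.0811]
orientation: [3.141, -0.001, 0.511]
wrist_force: [-1.6, -1.4, 13.2]
width: 0.0274
```

Call:
drive_tool(plan="0 0 0 0 0 -0.5 1;0 0 0 0 0 -0.5 1;0 0 0 0 0 -0.5 1;0 0 0 0 0 -0.5 1;0 0 0 0 0 -0.5 1")

```text
clock: 5.25
tool_pos: [0.4655, -0.1202, 0.0811]
orientation: [3.141, -0.002, 0.211]
wrist_force: [-0.7, -4.2, 10.1]
width: 0.0272
```

Call:
drive_tool(plan="0 0 0 0 0 -0.4 1;0 0 0 0 0 -0.4 1;0 0 0 0 0 -0.3 1;0 0 0 0 0 -0.2 1;0 0 0 0 0 0 1")

```text
clock: 5.67
tool_pos: [0.4655, -0.1204, 0.0811]
orientation: [3.141, -0.002, 0.056]
wrist_force: [-1.5, -4.0, 11.3]
width: 0.0272
```

```bash
python3 - <<'E'
from rig import telemetry,grab_frame
import numpy as np,cv2
s=telemetry.sense();print({k:np.round(v,3).tolist() for k,v in s.items()})
f=grab_frame("wrist");cv2.imwrite("pics/g.png",f["color"][:,:,::-1])
np.savez("w.npz",K=f["K"],extrinsics=f["extrinsics"])
E
```

```text
{'clock': 5.667, 'joint_pos': [-0.506, 0.571, 0.864, 2.116, -0.653, 0.741, -0.73], 'qd': [0.005, -0.005, -0.007, 0.001, 0.007, -0.003, 0.033], 'joint_efforts': [-2.266, -61.169, 14.355, -23.711, -0.818, 0.542, -0.739], 'tool_pos': [0.465, -0.12, 0.081], 'orientation': [3.141, -0.002, 0.056], 'wrist_force': [-1.55, -4.019, 11.323], 'ft_torque': [-0.683, 0.233, -0.053], 'width': 0.027}
```

View pics/g.png

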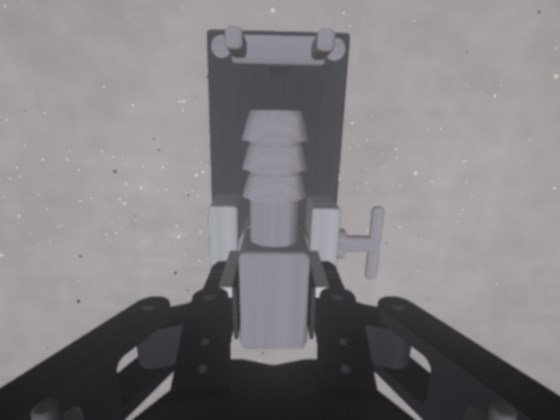

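```bash
python3 - <<'E'
import cv2
t=cv2.imread("pics/g.png")
cv2.imwrite("pics/h1.png",cv2.convertScaleAbs(cv2.resize(t[20:150,200:350],None,fx=4.5,fy=4.5,interpolation=cv2.INTER_CUBIC),alpha=1.6))
E
```

```text
(no output)
```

View pics/h1.png

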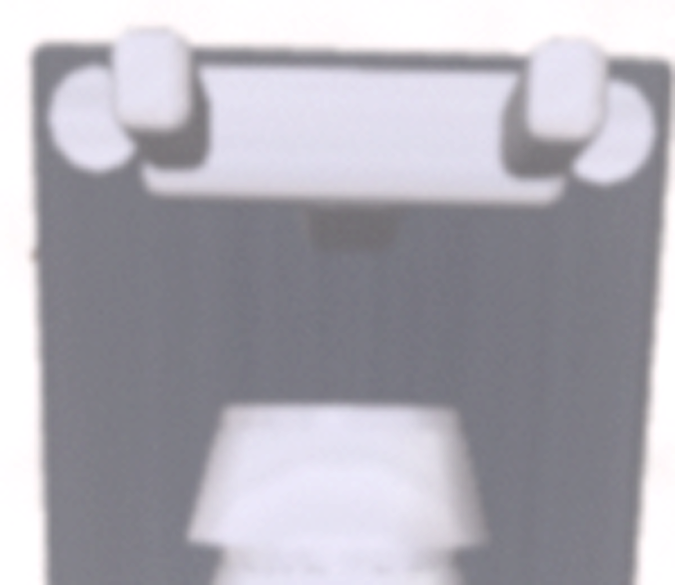

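```bash
python3 - <<'E'
from h import *
f=np.load("w.npz")
c=lambda p:(200+(p[0]+.5)/4.5-.5,20+(p[1]+.5)/4.5-.5)
a=lambda d:round(float(np.degrees(np.arctan2(d[1],d[0]))),2)
p=[ray(f,c(q),.072) for q in[(152,79),(567,89)]];S=np.mean(p,0);v=p[0]-p[1]
t=ray(f,c((338,545)),.077);t2=ray(f,c((341,408)),.077)
b=ray(f,(274,248),.094);b2=ray(f,(273.5,347),.094)
A=(b+b2)/2
print("A",A,"S",S,"tip",t)
for ax in (A,np.array([.4655,-.1203,0])):
  print("saddle",a(S-ax),"fork normal",a(v)-90,"tip",a(t-ax),a(t2-ax),"body",a(b-b2))
for q in[(210,31),(348,36)],:
  pass
L=ray(f,(210,36),.008)-ray(f,(214,200),.008);R=ray(f,(348,38),.008)-ray(f,(338,200),.008);print("plate edges",a(L),a(R))
E
```

```text
A [ 0.46695824 -0.12043657  0.094     ] S [ 0.56470756 -0.11712751  0.072     ] tip [ 0.52720763 -0.11744287  0.077     ]
saddle 1.94 fork normal 2.0 tip 2.84 2.71 body 2.99
saddle 1.83 fork normal 2.0 tip 2.65 2.55 body 2.99
plate edges 1.7 2.95
```

The barb sits at about 2.9° and the saddle at 2.0°, so it needs about 1° more.

Call:
drive_tool(plan="0 0 0 0 0 -0.09 1;0 0 0 0 0 -0.09 1;0 0 0 0 0 0 1;0 0 0 0 0 0 1")

```text
clock: 6.05
tool_pos: [0.4655, -0.1204, 0.0811]
orientation: [3.141, -0.002, 0.036]
wrist_force: [-0.7, -4.2, 10.1]
width: 0.0273
```

Call:
drive_tool(plan="0 0 0 0 0 0 0.2;0 0 0 0 0 0 -0.2;0 0 0 0 0 0 -1;0 0 0 0 0 0 -1;0 0 0 0 0 0 -1")

```text
clock: 6.47
tool_pos: [0.4648, -0.1195, 0.0802]
orientation: [-3.141, 0.0, 0.036]
wrist_force: [-0.1, 0.1, -0.2]
width: 0.0801
```

Call:
drive_tool(plan="0 0 0.15 0 0 0 -1;0 0 0.3 0 0 0 -1;0 0 0.3 0 0 0 -1;0 0 0.3 0 0 0 -1;0 0 0.15 0 0 0 -1")

```text
clock: 6.88
tool_pos: [0.4653, -0.1202, 0.2029]
orientation: [-3.142, -0.002, 0.036]
wrist_force: [0.1, 0.3, 1.3]
width: 0.0857
```

Call:
drive_tool(plan="0 0 0 0 0 0 -1;0 0 0 0 0 0 -1;0 0 0 0 0 0 -1;0 0 0 0 0 0 -1;0 0 0 0 0 0 -1")

```text
clock: 7.3
tool_pos: [0.4644, -0.1197, 0.1996]
orientation: [3.141, 0.001, 0.036]
wrist_force: [0.4, 0.6, -0.4]
width: 0.0854
```

```bash
python3 - <<'E'
from rig import telemetry,grab_frame
import numpy as np,cv2
s=telemetry.sense();print({k:np.round(v,3).tolist() for k,v in s.items()})
f=grab_frame("wrist");t=f["color"][:,:,::-1];cv2.imwrite("pics/i.png",t)
cv2.imwrite("pics/i2.png",cv2.convertScaleAbs(cv2.resize(t[80:260,190:360],None,fx=3.3,fy=3.3,interpolation=cv2.INTER_CUBIC),alpha=1.6))
np.savez("w.npz",K=f["K"],extrinsics=f["extrinsics"])
E
```

```text
{'clock': 7.3, 'joint_pos': [-0.714, 0.387, 1.097, 2.039, -0.42, 0.963, -0.933], 'qd': [-0.001, -0.003, 0.003, -0.003, 0.002, 0.003, -0.0], 'joint_efforts': [-0.207, -48.43, 14.897, -36.368, 0.003, -0.002, 0.01], 'tool_pos': [0.464, -0.12, 0.2], 'orientation': [3.141, 0.001, 0.036], 'wrist_force': [0.446, 0.577, -0.436], 'ft_torque': [-0.009, -0.046, -0.006], 'width': 0.085}
```

View pics/i.png

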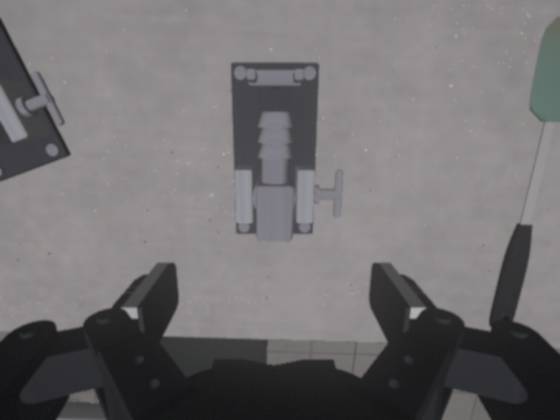

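View pics/i2.png

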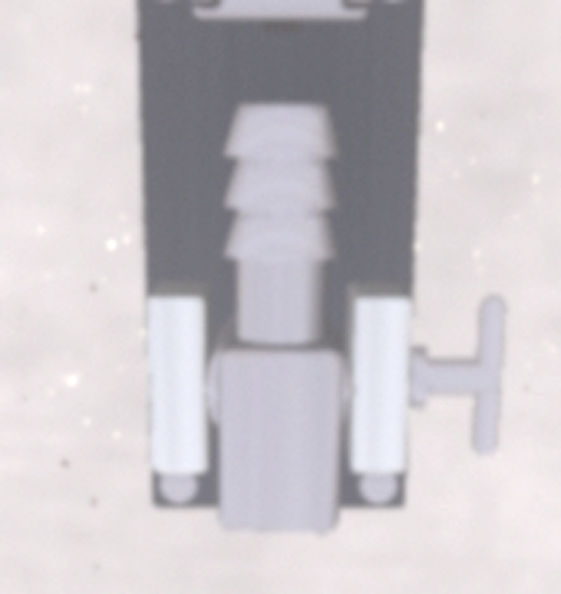

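Released and clear. The barb (tip near (275,113)) points at the fork (about (275,76)). One precise check, plus a top view:

```bash
python3 - <<'E'
import cv2
t=cv2.imread("pics/i.png")
cv2.imwrite("pics/j.png",cv2.convertScaleAbs(cv2.resize(t[55:175,220:330],None,fx=5,fy=5,interpolation=cv2.INTER_CUBIC),alpha=1.6))
E
```

```text
(no output)
```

View pics/j.png

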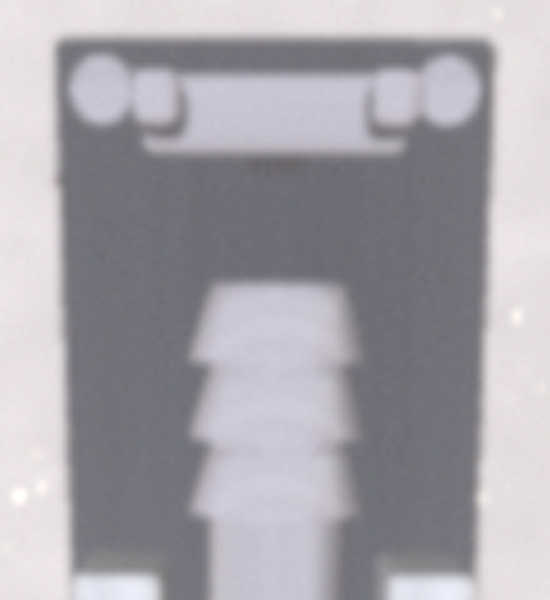

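```bash
python3 - <<'E'
from h import *
from rig import grab_frame
import cv2
f=np.load("w.npz")
c=lambda p:(220+(p[0]+.5)/5-.5,55+(p[1]+.5)/5-.5)
e=lambda p:(190+(p[0]+.5)/3.3-.5,80+(p[1]+.5)/3.3-.5)
a=lambda d:round(float(np.degrees(np.arctan2(d[1],d[0]))),2)
p=[ray(f,c(q),.072) for q in[(154,97),(396,97)]];S=np.mean(p,0)
B=[ray(f,e(q),.094) for q in[(219,351),(340,351),(337,530),(220,530)]];A=np.mean(B,0)
t=ray(f,c((276,360)),.077)
print(A,"saddle",a(S-A),a(p[0]-p[1])-90,"tip",a(t-A),"body",a(B[0]+B[1]-B[2]-B[3]))
g=grab_frame("top")["color"][:,:,::-1]
cv2.imwrite("pics/k.png",cv2.convertScaleAbs(cv2.resize(g[150:280,190:410],None,fx=3.5,fy=3.5,interpolation=cv2.INTER_CUBIC),alpha=1.6))
o=cv2.imread("pics/a_top.png");print("thin diff",cv2.absdiff(o[155:250,195:270],g[155:250,195:270]).mean(),cv2.absdiff(o[155:250,195:270],g[155:250,195:270]).max())
E
```

```text
[ 0.46544026 -0.12031555  0.094     ] saddle 1.93 2.0900000000000034 tip 1.67 body 1.82
thin diff 11.019181286549708 23
```

View pics/k.png

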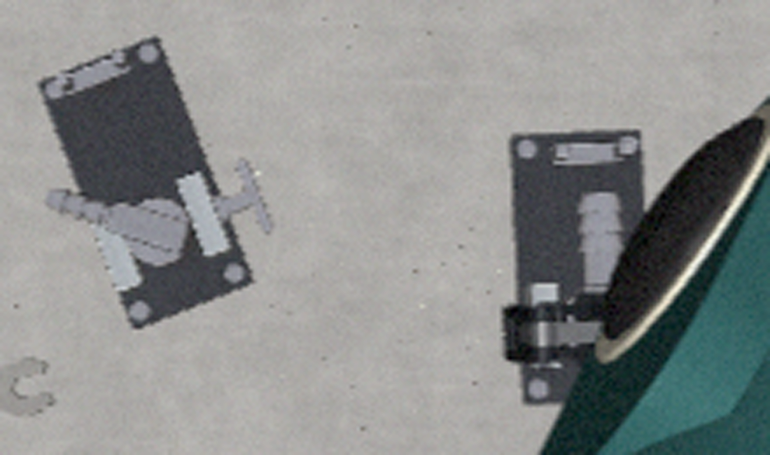

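The thick barb is at about 1.75° and the saddle at about 2.0°, so they agree within the measuring error. The thin elbow (left clamp, barb end near (60,200)) is as it was. Handing in.

```bash
python3 -c "
from rig import order
print(order.finish_job())"
```

```text
the job is handed in; nothing more can be done
None
```

I gripped the thick-barbed elbow by its flats and turned it about 60° clockwise until its barb lined up with its saddle. I then let go, raised the tool to about 0.20 m and handed the job in. The clock read about 7.3 s at the last state reading, well under the 30 s limit.

- **Alignment:** after release, the wrist camera put the barb at 1.7–1.8° and the saddle at 1.9–2.1°. They agree to within about 0.4°, which is as fine as I could measure.
- **Stiffness:** I read about 0.20 N m early in the turn. I took no torque reading while it was turning near the end, so "gone stiff" rests on the final angle matching the stated 1.6 rad.
- **Forces:** the wrist force stayed around 17 N or less in every reading.
- **Thin-barbed elbow:** the arm never went near it, and it looks unchanged in the last top view. The before-and-after pixel comparison differed all over by about 11 grey levels on average. I put that down to lighting, since nothing in that clamp looks moved, so it isn't a clean numeric confirmation.
- **One discarded measurement:** an early wrist measurement disagreed by about 5 mm because the arm was still settling. I retook it and used the new one.

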